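Put the spare glue stick back in the rack

ROBOT

A 6-joint arm with a two-finger parallel gripper is mounted at the origin on the work surface. World frame = base frame: x ahead of the robot, y to its left, z up, the work surface at z = 0. Lengths are in m, angles in rad, forces in N, time in s.
With the tool pointing down it reaches from about 0.275 to 0.85 m from the base axis. Payload 5.2 kg.
Tool frame: the origin (TCP) lies midway between the tips of the shut fingers; the grasp point (between the pads) lies 19 mm behind it; z points along the fingers, y is the line along which they close (so a half turn about z gives the same grasp; the last joint's range is limited). The gripper opens to 85 mm and grips with 20 to 120 N. Pads are 22 mm wide; open, the fingers measure 114 mm over their backs; the gripper's body (76 mm by 85 mm) begins 54 mm behind the grasp point. The pads swing forward as they close: fully open they stand 13 mm farther back than shut.
Start: joints at [0.955, 0.259, 1.535, -0, 1.348, -0.203], TCP at [0.221, 0.504, 0.231] pointing down, gripper open.
Joint ranges: [-3.14, 3.14], [-0.91, 2.08], [0.19, 2.58], [-1.22, 4.36], [0.22, 2.71], [-3.12, 3.12]. Speed limits (rad/s): [2.57, 2.57, 3.14, 3.14, 3.14, 3.14].

INTERFACE

Orientations are given as a unit quaternion [w, x, y, z].
In Python, from rig import state, capture, close_job gives the robot as it stands. The module is installed in compiled form; this text tells all that it offers.
- The arm moves only by the tool move_arm, never from a script. Its argument "moves" is one flat list of numbers, 5 for each row, row after row: the shift along the tool's x, y, z scaled (see below), then the turn about the tool's z scaled (see below), then the closure, from -1 (fully open) to 1 (shut). A call has 1 to 8 rows; each row is the pose to reach, as a shift and turn from the pose commanded when the call began, along the tool's axes at that moment, turning the shorter way round; what a row does not reach only later rows make up. The controller multiplies each number of a shift by 75 cm and each number of a turn by 180 degrees. A row lasts 1/8 s, in which the tool goes at most 62.5 mm and 10.7 degrees, less where a joint would pass 70% of its speed; a pose out of reach is approached as far as the arm can. A call with a number of a shift or a turn outside -1 to 1 is refused whole. A call with a gripper value outside its range is refused whole. The fingers move at their own pace and stop on an object; "grip_force" is the grip in N (left out, the last holds). Time passes only in rows, so rows that repeat a pose let the fingers close. It gives the time, the measured TCP pose, the force, the opening and the grip force at its end, in the units of the state.
- state(): the state, without advancing time (a new reading comes with each control period).
- capture(name): name is "scene" or "side" or "wrist"; returns a dict with "color" (420x560x3 uint8, red, green, blue), "fov_y" (degrees; the focal length in pixels is half the picture's height over the tangent of half this angle, whatever the lens; pixels are square), "cx", "cy" (the principal point, pixels), "position" and "attitude" of the camera in the world. Camera axes: x right, y down, z forward; pixel columns grow to the right and rows downward; lengths in m; the calibration is good to about 2 mm. A picture is of the moment at which its call begins. There is no depth.
- close_job(): hands the job in; it is judged then, once.
The state is a dict: "time_s": time; "qpos": joint angles; "joint_vel": joint speeds; "tau": joint torques, N m; "position": TCP position; "orientation": TCP orientation; "wrist_force": force on the tool from outside, world axes, zero at the start; "wrist_torque": the same for the moment, N m; "gripper_width": finger opening in m; "gripper_force": force on a finger pad.
Only numpy, scipy, OpenCV 4.12 (cv2) and the standard library are available. Lean on these libraries where they do the work, as an engineer would, in place of code of your own. Each camera call takes 0.05 s, during which the arm holds its last target. There are 200 camera calls.

TASK

Tidy up after the craft session: the wooden rack has three wells, and two of them already hold a glue stick. Stand the loose glue stick from the table upright, cap up, in the one empty well and let go of it. Leave the other two glue sticks standing in their wells.

Things in the scene. Friction and masses are not known exactly. Their poses are not given: they have to be found in the camera images.
- spare_mid (a point): the loose white glue stick with a grey cap, an upright cylinder 32 mm in diameter and 84 mm tall, about 50 g; this point is its centre, half-way up (42 mm above its foot), z along the stick towards the cap. It stands on the table, cap up, among a small bottle with a narrow neck, a squat jar and a cotton reel, which can change places with it (at least about 95 mm from centre to centre).
- rack: low wooden block fixed to the table, 80 mm (x) by 270 mm (y) by 26 mm tall, with three round wells 52 mm in diameter and 20 mm deep in a row along its y, their centres at y = -85, 0 and +85 mm on the middle line x = 0; the wells' floors are 6 mm above the table. Origin: centre of its underside, z up. Which well is empty differs from start to start.
- stick_a_mid (a point): a glue stick already standing in one of the wells: same white glue stick with a grey cap, an upright cylinder 32 mm in diameter and 84 mm tall, about 50 g; this point is its centre, half-way up (42 mm above its foot), z along the stick towards the cap.
- stick_b_mid (a point): the other glue stick already standing in a well: same white glue stick with a grey cap, an upright cylinder 32 mm in diameter and 84 mm tall, about 50 g; this point is its centre, half-way up (42 mm above its foot), z along the stick towards the cap.

How it is judged:
At the end, for the whole second after the job is handed in: All three glue sticks stand cap up within 10 degrees of upright on the floors of the rack's wells, one to a well (centres under 55 mm above the rack's underside, within 20 mm of its middle line and 110 mm of its centre along the row), the spare one at rest (x of spare_mid in the frame of rack between -0.02 and 0.02 m and y of spare_mid in the frame of rack between -0.11 and 0.11 m and z of each of spare_mid, stick_a_mid, stick_b_mid in the frame of rack below 0.055 m and angle between each of spare_mid, stick_a_mid, stick_b_mid's own z axis and vertical below 0.17 rad and linear speed of spare below 0.02 m/s and x of stick_a_mid in the frame of rack between -0.02 and 0.02 m and y of stick_a_mid in the frame of rack between -0.11 and 0.11 m and x of stick_b_mid in the frame of rack between -0.02 and 0.02 m and y of stick_b_mid in the frame of rack between -0.11 and 0.11 m); the robot touches nothing.
It fails at once if a glue stick already in the rack is moved more than 40 mm or tipped more than about 29 degrees ((distance of stick_a_mid from where it was at the start of the episode above 0.04 m or angle between stick_a_mid's own z axis and vertical above 0.5 rad) or (distance of stick_b_mid from where it was at the start of the episode above 0.04 m or angle between stick_b_mid's own z axis and vertical above 0.5 rad)).
It also fails if it takes over 30 s, if anything falls off the work surface, if the arm or the gripper's body presses on something with over 40 N, if the wrist force passes 120 N, or if a joint passes its speed limit or range.

## Working session

There is one attempt and no reset: what is moved stays moved. The work goes in short steps, Python scripts to look and compute and a tool call to move; the robot and the scene stay as the last step left them, time stands still between calls to the robot, and variables do not carry over. Pictures are saved under pics/ and viewed, at most 10 in all, crops included, and the job is handed in when it is done.

Besides the shell and the picture viewer there is one more tool, called after "Emit:" as name(argument=value, ...) on one line, values as JSON. move_arm: Moves the arm, as the interface text tells. Its arguments: {"type":"object","properties":{"moves":{"type":"array"},"grip_force":{"type":"number"}},"required":["moves"]}

```bash
mkdir -p pics; python3 - <<'E'
from rig import state,capture
import cv2,pickle
s=state();print(s)
for n in("scene","side"):
    c=capture(n);pickle.dump(c,open(n+'.pkl','wb'))
    print(n,c['fov_y'],c['cx'],c['cy'],c['position'],c['attitude'])
    cv2.imwrite(f'pics/{n}0.png',c['color'][:,:,::-1])
E
```

```text
{'time_s': 0.0, 'qpos': array([ 9.55217491e-01,  2.59367164e-01,  1.53611110e+00, -7.76066005e-06,
        1.34802124e+00, -2.02798681e-01]), 'joint_vel': array([-0.00052764,  0.00013196,  0.00119811,  0.00083736,  0.00147225,
        0.00054886]), 'tau': array([-3.87020532e-05, -4.46026003e+01, -2.90571016e+01,  1.98651583e-05,
        1.15434855e-02,  1.45376521e-06]), 'position': array([0.22029355, 0.50335631, 0.23045047]), 'orientation': array([-3.75863150e-04,  2.04926997e-01,  9.78776796e-01, -8.76218829e-04]), 'wrist_force': array([-0.16482574, -0.0419127 ,  0.46763465]), 'wrist_torque': array([-0.04742815,  0.0258133 ,  0.00221215]), 'gripper_force': 0.0, 'gripper_width': 0.08545578739657093}
scene 42.91185205769943 279.39363644806934 210.61931931795266 [1.17252945 0.26116972 0.58213148] [-0.25204343  0.5158959   0.73131893 -0.36810075]
side 55.39539036666739 278.0873953999371 210.5727197148533 [ 0.23422995 -0.37930911  0.49722244] [-0.39171084  0.86389511 -0.28439424  0.13916817]
```

View pics/scene0.png

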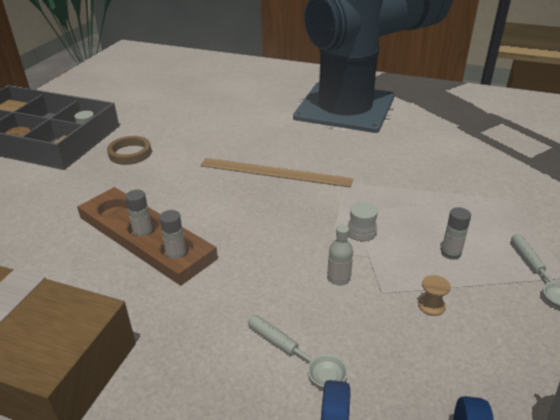

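View pics/side0.png

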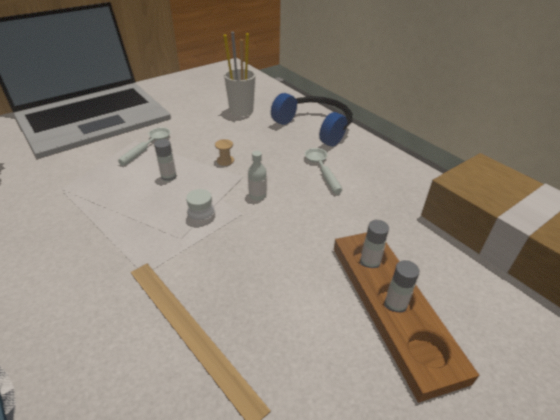

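The scene view shows the loose stick with its cap at about (460,213) and foot at (454,253). The rack's empty well is its left end at (118,207), and the filled wells' caps are at (136,195) and (171,216). In the side view, the loose cap is at (163,143) and the foot at (168,177). The empty well is at (430,347), and the other caps are at (376,228) and (405,268).

```bash
cat > h.py <<'E'
import numpy as np,pickle
from scipy.spatial.transform import Rotation as R
def rot(q): return R.from_quat(np.roll(q,-1)).as_matrix()
def ray(c,p):
    f=210/np.tan(np.radians(c['fov_y']/2))
    d=rot(c['attitude'])@[(p[0]-c['cx'])/f,(p[1]-c['cy'])/f,1]
    return np.array(c['position']),d/np.linalg.norm(d)
def tri(obs):
    A=0;b=0;M=[]
    for c,p in obs:
        o,d=ray(c,p);P=np.eye(3)-np.outer(d,d);A=A+P;b=b+P@o;M.append((P,o))
    x=np.linalg.solve(A,b);return x,[round(1e3*np.linalg.norm(P@(x-o)),1) for P,o in M]
def plane(c,p,z):
    o,d=ray(c,p);return o+d*(z-o[2])/d[2]
def proj(c,X):
    f=210/np.tan(np.radians(c['fov_y']/2));v=rot(c['attitude']).T@(np.array(X)-c['position'])
    return v[:2]/v[2]*f+[c['cx'],c['cy']]
E
python3 - <<'E'
from h import *
np.set_printoptions(precision=4,suppress=True)
a,b=[pickle.load(open(n+'.pkl','rb')) for n in('scene','side')]
for n,p,q in [('captop',(460,213),(163,143)),('foot',(454,253),(168,175)),('well',(118,207),(430,347)),
 ('capA',(136,195),(405,268)),('capB',(171,216),(376,228)),('cornerL/far',(116,190),(469,375)),('cornerR',(214,243),(371,234))]:
    print(n,*tri([(a,p),(b,q)]))
s=plane
for p in [(79,210),(116,190),(214,243),(183,266)]: print('sc z26',s(a,p,.026))
for p in [(334,240),(372,234),(469,375),(419,386)]: print('sd z26',s(b,p,.026))
E
```

```text
captop [0.4668 0.2938 0.0819] [np.float64(0.8), np.float64(0.8)]
foot [0.4662 0.2995 0.0017] [np.float64(0.5), np.float64(0.5)]
well [ 0.563  -0.2759  0.0236] [np.float64(6.2), np.float64(6.2)]
capA [ 0.593  -0.2002  0.087 ] [np.float64(0.1), np.float64(0.1)]
capB [ 0.6217 -0.1211  0.085 ] [np.float64(0.3), np.float64(0.3)]
cornerL/far [ 0.5433 -0.3137  0.042 ] [np.float64(26.7), np.float64(26.7)]
cornerR [ 0.6303 -0.0771  0.0439] [np.float64(26.7), np.float64(26.7)]
sc z26 [ 0.5936 -0.3269  0.026 ]
sc z26 [ 0.5199 -0.3005  0.026 ]
sc z26 [ 0.5964 -0.0657  0.026 ]
sc z26 [ 0.6609 -0.0871  0.026 ]
sd z26 [ 0.5985 -0.0632  0.026 ]
sd z26 [ 0.6607 -0.0906  0.026 ]
sd z26 [ 0.5729 -0.3337  0.026 ]
sd z26 [ 0.5119 -0.3057  0.026 ]
```

```bash
python3 - <<'E'
from h import *
from rig import state
np.set_printoptions(precision=4,suppress=True)
a,b=[pickle.load(open(n+'.pkl','rb')) for n in('scene','side')]
S=np.array([.4665,.2965])
for n,p,q in [('jar',(363,212),(200,199)),('bottle',(342,231),(257,156)),('reel',(436,284),(224,146))]:
    x,e=tri([(a,p),(b,q)]);d=x[:2]-S;print(n,x,e,np.linalg.norm(d),np.degrees(np.arctan2(d[1],d[0])))
s=state();T=rot(s['orientation']);print(T)
print('shift',T.T@(np.array([*S,.2])-s['position'])/.75)
E
```

```text
jar [0.4614 0.1441 0.0427] [np.float64(1.2), np.float64(1.2)] 0.1525079138795173 -91.92824268390346
bottle [0.5811 0.1364 0.0924] [np.float64(0.9), np.float64(0.9)] 0.19685503870589602 -54.407950672311514
reel [0.5907 0.278  0.0398] [np.float64(2.2), np.float64(2.2)] 0.12556741225225385 -8.463502603625713
[[-0.916   0.4012 -0.001 ]
 [ 0.4012  0.916  -0.0014]
 [ 0.0003 -0.0017 -1.    ]]
shift [-0.4113 -0.1209  0.0408]
```

Emit:
move_arm(moves=[-0.411,-0.121,0.02,0.48,-1,-0.411,-0.121,0.02,0.48,-1,-0.411,-0.121,0.02,0.48,-1,-0.411,-0.121,0.02,0.48,-1,-0.411,-0.121,0.02,0.48,-1,-0.411,-0.121,0.02,0.48,-1,-0.411,-0.121,0.02,0.48,-1,-0.411,-0.121,0.02,0.48,-1], grip_force=40)

```text
time_s: 1.1
position: [0.4666, 0.2964, 0.2157]
orientation: [-0.0, 0.819, 0.573, -0.001]
wrist_force: [-0.6, -0.2, -0.7]
gripper_width: 0.0855
gripper_force: 0.0
```

Emit:
move_arm(moves=[0,0,0,0,-1,0,0,0,0,-1])

```text
time_s: 1.35
position: [0.4664, 0.297, 0.2161]
orientation: [-0.0, 0.816, 0.578, -0.0]
wrist_force: [-0.7, -0.4, 0.3]
gripper_width: 0.0855
gripper_force: 0.0
```

```bash
python3 - <<'E'
from rig import state,capture
from h import *
import cv2
s=state();print(s['position'],s['qpos']);print(rot(s['orientation']))
c=capture('wrist');pickle.dump(c,open('w1.pkl','wb'));print(c['position'],proj(c,[.4665,.2965,.084]),proj(c,[.4665,.2965,0]))
cv2.imwrite('pics/w1.png',c['color'][:,:,::-1])
E
```

```text
[0.46636742 0.29702595 0.2160732 ] [ 3.65354233e-01  2.74775829e-01  1.55125921e+00 -7.01172958e-06
  1.31610835e+00  7.03567621e-01]
[[ 3.31800464e-01  9.43349453e-01 -5.11956270e-04]
 [ 9.43349523e-01 -3.31800598e-01 -2.03102703e-04]
 [-3.61464220e-04 -4.15564132e-04 -9.99999848e-01]]
[0.49133367 0.36738966 0.35960065] [280.3871643  197.74527355] [280.35483556 179.35201444]
```

View pics/w1.png

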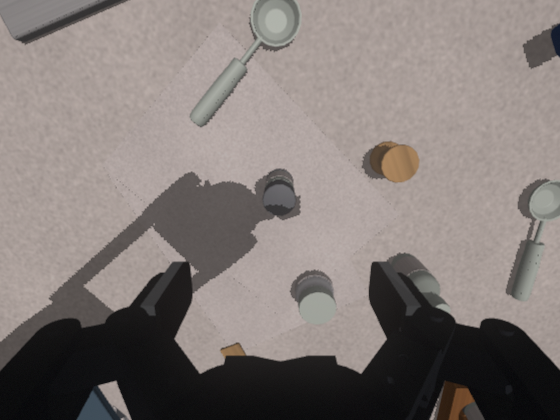

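The wrist view shows the cap circle at about (279,197), against a prediction of (280,198), so the position is confirmed to within 1 mm. The area around it is clear, with the reel at (398,162). I'll descend and grasp.

Emit:
move_arm(moves=[0,0,0.12,0,-1,0,0,0.18,0,-1,0,0,0.235,0,-1,0,0,0.235,0,-1,0,0,0.235,0,1,0,0,0.235,0,1,0,0,0.235,0,1,0,0,0.235,0,1], grip_force=40)

```text
time_s: 2.4
position: [0.4678, 0.2976, 0.0419]
orientation: [0.0, 0.817, 0.577, 0.002]
wrist_force: [-0.2, -0.1, 7.0]
gripper_width: 0.0309
gripper_force: 40.8
```

Emit:
move_arm(moves=[0,0,0,0,1,0,0,0,0,1,0,0,0,0,1,0,0,0,0,1])

```text
time_s: 2.9
position: [0.4678, 0.2976, 0.0419]
orientation: [0.0, 0.817, 0.577, 0.002]
wrist_force: [-0.7, 0.2, 6.9]
gripper_width: 0.0315
gripper_force: 40.8
```

The fingers hold the stick at a 31.5 mm opening. Next I lift and carry it to a viewing spot beyond the empty well.

Emit:
move_arm(moves=[0,0,-0.07,0,1,0,0,-0.14,0,1,0,0,-0.227,0,1,-0.788,0.377,-0.227,0,1,-0.788,0.377,-0.227,0,1,-0.788,0.377,-0.227,0,1,-0.788,0.377,-0.227,0,1,-0.788,0.377,-0.227,0,1])

```text
time_s: 3.9
position: [0.499, -0.0157, 0.2095]
orientation: [0.0, 0.817, 0.577, 0.0]
wrist_force: [1.4, -0.1, -0.0]
gripper_width: 0.0312
gripper_force: 40.1
```

```bash
python3 - <<'E'
from rig import state
from h import *
s=state();T=rot(s['orientation']);print(s['position'],s['gripper_width'],s['wrist_force'],T)
print(T.T@(np.array([.537,-.355,.211])-s['position'])/.75)
E
```

```text
[ 0.49898427 -0.01566882  0.2095333 ] 0.031211787931674975 [ 1.36075447 -0.07409189 -0.0328228 ] [[ 3.35131104e-01  9.42170625e-01  1.28728135e-03]
 [ 9.42171474e-01 -3.35131128e-01 -2.03459453e-04]
 [ 2.39714530e-04  1.28102535e-03 -9.99999151e-01]]
[-0.40929007  0.19938616 -0.0017983 ]
```

Emit:
move_arm(moves=[-0.409,0.199,0,0,1,-0.409,0.199,0,0,1,-0.409,0.199,0,0,1,-0.409,0.199,0,0,1,-0.409,0.199,0,0,1,-0.409,0.199,0,0,1,-0.409,0.199,0,0,1,-0.409,0.199,0,0,1])

```text
time_s: 4.9
position: [0.5366, -0.3519, 0.2088]
orientation: [-0.0, 0.817, 0.577, 0.0]
wrist_force: [-0.2, 0.6, -0.7]
gripper_width: 0.0316
gripper_force: 40.1
```

```bash
python3 - <<'E'
from rig import state,capture
from h import *
import cv2
s=state();print(s['position'],s['gripper_width'])
c=capture('wrist');pickle.dump(c,open('w2.pkl','wb'));print(c['position'],proj(c,[.564,-.279,.026]),proj(c,[.593,-.2,.09]),proj(c,[.6217,-.121,.09]))
cv2.imwrite('pics/w2.png',c['color'][:,:,::-1])
E
```

```text
[ 0.53657862 -0.35190536  0.20883972] 0.03156972235143646
[ 0.56177529 -0.28182606  0.35242876] [281.45515431 110.8017814 ] [282.95370463  -9.5939607 ] [ 284.04975661 -158.45542579]
```

View pics/w2.png

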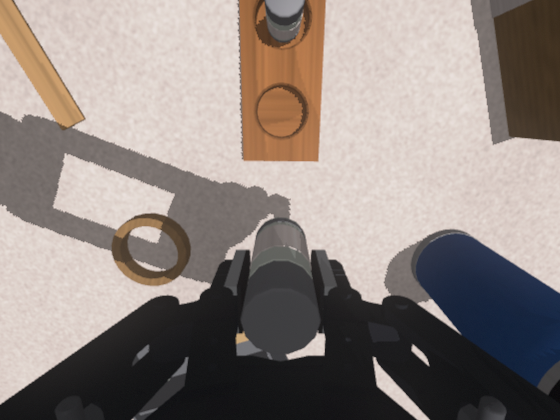

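The wrist view shows the empty well's rim centred at about (281,111), spanning columns 256–306, against a prediction of (281,111). The held stick looks upright, with the far edge of its foot at about (279,219).

```bash
python3 - <<'E'
from rig import state
from h import *
np.set_printoptions(precision=4,suppress=True)
c=pickle.load(open('w2.pkl','rb'));a,b=[pickle.load(open(n+'.pkl','rb')) for n in('scene','side')]
s=state();T=rot(s['orientation']);p=s['position']
W=plane(c,(281,111.5),.026);print(W,tri([(c,(281,111.5)),(b,(430,347))]),proj(b,W),proj(a,W))
for r in (0,.016): print(proj(c,p+T@[r,0,.0419]))
print(proj(c,p+T@[.0,-.016,.0419]), proj(c,p+T@[.0,.016,.0419]))
print(T.T@(np.array([*W[:2],0.0495])-p)/.75)
E
```

```text
[ 0.5633 -0.2795  0.026 ] (array([ 0.5636, -0.2806,  0.0281]), [np.float64(1.1), np.float64(1.1)]) [427.8579 346.8772] [112.1749 205.5411]
[279.9872 232.7824]
[279.9473 209.417 ]
[255.501 232.814] [304.4758 232.7508]
[0.1022 0.0014 0.2127]
```

```bash
python3 - <<'E'
from rig import state
from h import *
import cv2
c=pickle.load(open('w2.pkl','rb'));s=state();T=rot(s['orientation']);p=s['position']
im=c['color'][:,:,::-1][200:400,190:370].copy();k=4
im=cv2.resize(im,None,fx=3,fy=3,interpolation=2)
for z,col in((.0419,(0,0,255)),(.0419-.084,(0,255,0))):
    P=np.array([proj(c,p+T@[.016*np.cos(t),.016*np.sin(t),z]) for t in np.linspace(0,6.3,60)])
    cv2.polylines(im,[np.int32((P-[190,200])*3)],True,col,1)
cv2.imwrite('pics/w2c.png',im)
E
```

```text
(no output)
```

View pics/w2c.png

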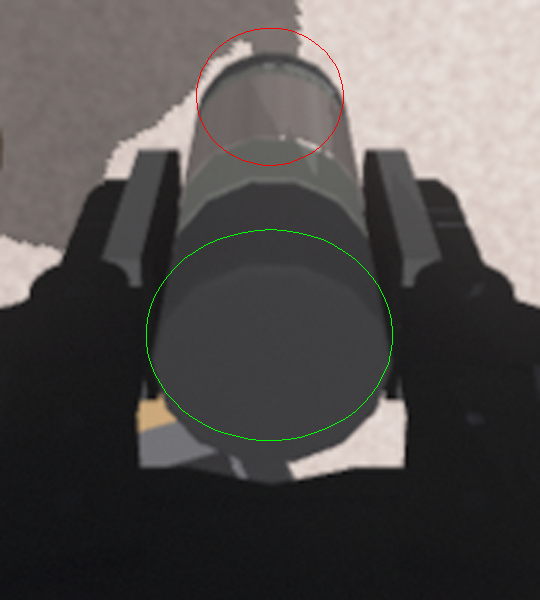

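The overlay shows the stick's foot about 6 mm and its cap about 3.5 mm toward tool -x of the TCP axis, a tilt of about 2°. I'll aim 5 mm further along +x to correct for that.

Emit:
move_arm(moves=[0.109,0.001,0,0,1,0.109,0.001,0,0,1,0.109,0.001,0.06,0,1,0.109,0.001,0.12,0,1,0.109,0.001,0.16,0,1,0.109,0.001,0.19,0,1,0.109,0.001,0.212,0,1,0.109,0.001,0.212,0,1])

```text
time_s: 5.95
position: [0.5648, -0.2753, 0.0494]
orientation: [-0.0, 0.817, 0.577, -0.0]
wrist_force: [0.4, -0.0, 0.3]
gripper_width: 0.0312
gripper_force: 40.1
```

```bash
python3 - <<'E'
from rig import state,capture
from h import *
import cv2
s=state();print(s['position'],s['gripper_width'],s['wrist_force'])
c=capture('side');d=capture('scene')
k=[cv2.resize(c['color'][190:400,310:490],(360,420)),cv2.resize(d['color'][130:290,60:220],(420,420))]
cv2.imwrite('pics/p3.png',cv2.hconcat(k)[:,:,::-1])
E
```

```text
[ 0.5647625  -0.275335    0.04940164] 0.03115293111671459 [ 0.41803601 -0.00600553  0.34591778]
```

View pics/p3.png

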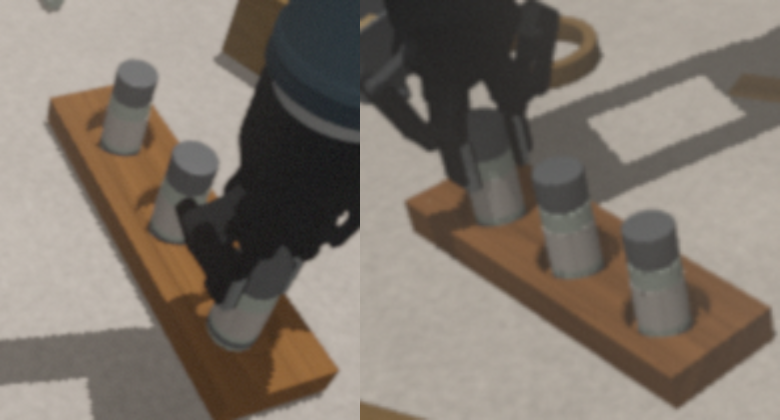

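Both crops show the stick inside the empty well, left crop at about (240,320) and right crop at about (497,205). It is upright, and the two neighbours are undisturbed. The wrist force is near zero, so it is hanging just above the floor. I'll lower it slightly, release and retreat.

Emit:
move_arm(moves=[0,0,0.002,0,1,0,0,0.002,0,1,0,0,0.002,0,0,0,0,0.002,0,-1,0,0,0.002,0,-1,0,0,0.002,0,-1,0,0,0.002,0,-1,0,0,0.002,0,-1])

```text
time_s: 7.05
position: [0.5649, -0.2761, 0.0483]
orientation: [0.0, 0.817, 0.576, -0.0]
wrist_force: [-0.4, 0.5, 0.1]
gripper_width: 0.0853
gripper_force: 0.0
```

Emit:
move_arm(moves=[0,0,-0.03,0,-1,0,0,-0.08,0,-1,0,0,-0.14,0,-1,0,0,-0.21,0,-1,-0.11,0,-0.24,0,-1,-0.18,0,-0.24,0,-1,-0.18,0,-0.24,0,-1,-0.18,0,-0.24,0,-1])

```text
time_s: 8.05
position: [0.5191, -0.4037, 0.2279]
orientation: [-0.001, 0.818, 0.576, 0.0]
wrist_force: [0.3, 0.3, -0.6]
gripper_width: 0.0857
gripper_force: 0.0
```

```bash
python3 - <<'E'
from rig import state,capture
from h import *
import cv2
s=state();print(s['time_s'],s['position'],s['gripper_width'],s['wrist_force'])
c=capture('side');d=capture('scene')
for n,x in(('s4',c),('c4',d)): pickle.dump(x,open(n+'.pkl','wb'))
k=[cv2.resize(c['color'][190:400,310:490],(360,420)),cv2.resize(d['color'][130:290,60:220],(420,420))]
cv2.imwrite('pics/p4.png',cv2.hconcat(k)[:,:,::-1])
E
```

```text
8.05 [ 0.51912524 -0.40370331  0.22786141] 0.08566317298070109 [ 0.26169302  0.31450721 -0.56078784]
```

View pics/p4.png

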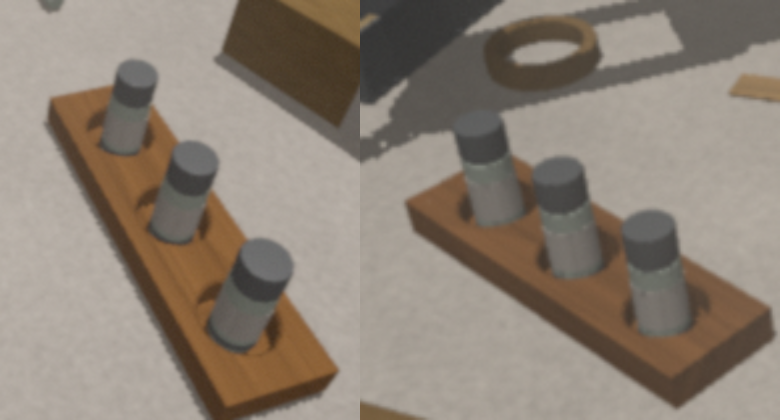

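The spare's cap shows at (265,260) in the left crop and (480,122) in the right. It stands free and upright in the third well. I'll check the cap position numerically and hand in if it is good.

```bash
python3 - <<'E'
from rig import close_job
from h import *
b,a=[pickle.load(open(n+'.pkl','rb')) for n in('s4','c4')]
x,e=tri([(b,(442.5,319)),(a,(105.8,175.5))]);print(x,e)
if abs(x[2]-.09)<.008 and np.hypot(x[0]-.5635,x[1]+.28)<.016: print(close_job())
E
```

```text
[ 0.56296566 -0.27922944  0.08907017] [np.float64(1.3), np.float64(1.3)]
the job is handed in; nothing more can be done
None
```

The loose glue stick stands upright, cap up, in the formerly empty well and is released; the other two are still standing in their wells, and the job was handed in after about 8 s of robot time (its verdict isn't shown to me).

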